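# Uncover the specimen case and point out the carrot dish

### The arm

A 7-joint arm with a two-finger parallel gripper is mounted at the origin on the work surface. World frame = base frame: x ahead of the robot, y to its left, z up, the work surface at z = 0. Lengths are in m, angles in rad, forces in N, time in s.
With the tool pointing down it reaches from about 0.425 to 0.875 m from the base axis. Payload 4.7 kg.
Tool frame: the origin (TCP) lies between the finger pads; the fingertips stand 14 mm ahead of it and the grasp point (between the pads) lies 5 mm behind it; z points along the fingers, y is the line along which they close (so a half turn about z gives the same grasp; the last joint's range is limited). The gripper opens to 87 mm and grips with 3 to 60 N. Pads are 19 mm wide; open, the fingers measure 117 mm over their backs; the gripper's body (75 mm by 190 mm) begins 51 mm behind the grasp point.
Start: joints at [-1.311, 0.321, -0.07, 1.45, 0.023, 1.371, -0.057], TCP at [0.158, 0.63, 0.237] pointing down, gripper open.
Joint ranges: [-2.86, 2.86], [-0.3, 2.09], [-1.38, 1.24], [0.06, 2.45], [-1.56, 4.7], [0.09, 2.05], [-2.69, 2.69]. Speed limits (rad/s): [2.57, 2.57, 3.14, 3.14, 3.14, 3.14, 3.14].

### API

Orientations are given as a rotation vector (axis times angle).
In Python, from bench import get_state, get_image, camera_params, close_job gives the robot as it stands. The module is installed in compiled form; this text tells all that it offers.
- The arm moves only by the tool arm_command, never from a script. Its argument "motion" is a list of rows, each a list of 5 numbers: the finger opening in mm, from 0 to 87, then the shift along the tool's x, y, z in mm, then the turn about the tool's z in degrees. In form: [[gripper, x, y, z, spin], ...]. A call has 1 to 5 rows; each row is the pose to reach, as a shift and turn from the pose commanded when the call began, along the tool's axes at that moment; what a row does not reach only later rows make up. A row lasts 1/12 s, in which the tool goes at most 41.7 mm and 7.16 degrees, less where a joint would pass 70% of its speed; a pose out of reach is approached as far as the arm can. A call with a gripper value outside its range is refused whole. The fingers move at their own pace and stop on an object; "newtons" is the grip in N (left out, the last holds). Time passes only in rows, so rows that repeat a pose let the fingers close. It gives the time, the measured TCP pose, the force, the opening and the grip force at its end, in the units of the state.
- get_state(): the state, without advancing time (a new reading comes with each control period).
- get_image(name): name is "scene" or "top"; returns (picture, depth): 400x640x3 uint8, red, green, blue; 400x640 float32, m along the optical axis (not along the pixel's ray), 0 where there is no reading.
- camera_params(name): a dict with "intrinsics" (3x3 intrinsics, pixels), "extrinsics" (4x4, takes a point from camera to world coordinates). Camera axes: x right, y down, z forward; pixel columns grow to the right and rows downward; lengths in m; the calibration is good to about 2 mm. A picture is of the moment at which its call begins. camera_params takes no time and is no camera call.
- close_job(): hands the job in; it is judged then, once.
The state is a dict: "time": time; "joint_positions": joint angles; "qd": joint speeds; "joint_torque": joint torques, N m; "position": TCP position; "tool_rot": TCP orientation; "ft_force": force on the tool from outside, world axes, zero at the start; "torque": the same for the moment, N m; "grip_width": opening from 0.0 (shut) to 1.0 (fully open); "grip_force": force on a finger pad.
Only numpy, scipy, OpenCV 4.12 (cv2) and the standard library are available. Lean on these libraries where they do the work, as an engineer would, in place of code of your own. Each camera call takes 0.05 s, during which the arm holds its last target. There are 200 camera calls.

### The job

Gently push the clear cover of the specimen case fully open by its blue catch. Then show the student which dish to take: come down from above and point at the dish with the orange carrot section, fingertips over its middle and about 2 cm above it, and finish while still pointing there, motionless. Touch, move or lift no dish and none of the other things on the bench, and do not point down at any other dish of the opened case.

Things in the scene. Friction and masses are not known exactly. Their poses are not given: they have to be found in the camera images.
- case: white specimen case fixed to the bench, 144 mm (its x) by 290 mm (its y), walls 24 mm high. Origin: centre of its underside; z up. The half towards its -y holds four open wells, 2 by 2, centres at x = -35 or +35 mm and y = -107 or -36 mm; the half towards its +y is a solid grey deck over which the cover slides when opened
- cover (a joint): sliding cover: clear 3 mm plate, 142 by 140 mm with mint edges, its upper face 27.5 mm above the bench (edges 28 mm). 0 = shut over all four wells; grows in metres as it slides along the case's +y, to a hard stop at 0.140 = fully open, wells all bare. It starts shut or up to 30 mm open. Takes about 2 N (friction) to push and stays where left
- catch (a point): middle of the top edge of the steep upright face of the cover's blue wedge catch. The face looks to the case's -y, is 100 mm wide along the case's x and stands 22 mm above the cover (top 49.5 mm above the bench); from its top the wedge slopes down 38 mm towards +y. The cover plate runs on about 67 mm in front of the upright face (towards -y). Push this face towards +y. Moves with the cover; at joint 0 it lies at x = 0, y = -74.5 mm of the case
- carrot: round shallow closed petri dish, 54 mm diameter, 12 mm tall, with an orange carrot section inside: the one to point at; loose in one of the four wells of the case (which one varies), its underside about 6 mm and its top about 18 mm above the bench. Origin: centre of its underside; z up
- beet: round shallow closed petri dish, 54 mm diameter, 12 mm tall, with a dark purple-red beet section; loose in one of the four wells of the case (which one varies), its underside about 6 mm and its top about 18 mm above the bench. Origin: centre of its underside; z up
- leaf: round shallow closed petri dish, 54 mm diameter, 12 mm tall, with a green leaf section; loose in one of the four wells of the case (which one varies), its underside about 6 mm and its top about 18 mm above the bench. Origin: centre of its underside; z up
- onion: round shallow closed petri dish, 54 mm diameter, 12 mm tall, with a cream-white onion section; loose in one of the four wells of the case (which one varies), its underside about 6 mm and its top about 18 mm above the bench. Origin: centre of its underside; z up
- carton: small red and black carton standing upright, 36 by 36 by 65 mm tall, loose, beyond the case's +x side. Bystander. Origin: centre of its underside
- marker: black and white marker pen lying down, 145 mm long along its x, 13 mm thick, loose, beside the case's -x side. Bystander. Origin: on its underside, middle of its length
- phone: black telephone lying flat, 150 (x) by 72 (y) by 9 mm, loose, beyond the case's -y end. Bystander. Origin: centre of its underside
- lunchbox: closed plastic food box with mint lid, 168 (x) by 118 (y) by 62 mm tall, loose, beyond the case's +y end. Bystander. Origin: centre of its underside

How it is judged:
On the way, in this order (a step that is already met when the one before it is completed fails the run):
1. the cover is pushed fully open (value of joint cover above 0.132 m), for 0.2 s.
2. the fingertips point down at the carrot dish, just above its middle (value of joint cover above 0.132 m and horizontal distance between the grasp point and carrot below 0.02 m and z of the grasp point in the frame of carrot between 0.022 and 0.085 m), for 0.5 s.
At the end, for the whole second after the job is handed in: the cover is open to within 8 mm of its stop; the grasp point stays within 20 mm of the carrot dish's centre seen from above and 22 to 85 mm above its underside; all dishes lie within 6 mm and the bystanders within 10 mm of where they started (all of step 2 and distance of each of carrot, beet, leaf, onion from where it was at the start of the episode below 0.006 m and distance of each of carton, marker, phone, lunchbox from where it was at the start of the episode below 0.01 m); the robot touches nothing.
It fails at once if a dish is touched (contact force between any of the fingers, the arm and carrot above 0.3 N or contact force between any of the fingers, the arm and beet above 0.3 N or contact force between any of the fingers, the arm and leaf above 0.3 N or contact force between any of the fingers, the arm and onion above 0.3 N).
It fails at once if a dish is moved or lifted (distance of any of carrot, beet, leaf, onion from where it was at the start of the episode above 0.008 m).
It fails at once if a bystander is touched, moved or lifted (contact force between any of the fingers, the arm and carton above 0.5 N or contact force between any of the fingers, the arm and marker above 0.5 N or contact force between any of the fingers, the arm and phone above 0.5 N or contact force between any of the fingers, the arm and lunchbox above 0.5 N or distance of any of carton, marker, phone, lunchbox from where it was at the start of the episode above 0.012 m).
It fails at once if the cover is pushed with more than 40 N (contact force between the fingers and cover above 40 N).
It fails at once if another dish of the opened case is pointed at (value of joint cover above 0.132 m and ((horizontal distance between the grasp point and beet below 0.014 m and z of the grasp point in the frame of beet below 0.07 m) or (horizontal distance between the grasp point and leaf below 0.014 m and z of the grasp point in the frame of leaf below 0.07 m) or (horizontal distance between the grasp point and onion below 0.014 m and z of the grasp point in the frame of onion below 0.07 m))).
It also fails if it takes over 38 s, if anything falls off the work surface, if the arm or the gripper's body presses on something with over 40 N, if the wrist force passes 120 N, or if a joint passes its speed limit or range.

## Working session

There is one attempt and no reset: what is moved stays moved. The work goes in short steps, Python scripts to look and compute and a tool call to move; the robot and the scene stay as the last step left them, time stands still between calls to the robot, and variables do not carry over. Pictures are saved under pics/ and viewed, at most 10 in all, crops included, and the job is handed in when it is done.

Besides the shell and the picture viewer there is one more tool, called after ">>>" as name(argument=value, ...) on one line, values as JSON. arm_command: Moves the arm, as the interface text tells. Its arguments: {"type":"object","properties":{"motion":{"type":"array"},"newtons":{"type":"number"}},"required":["motion"]}

```bash
mkdir -p pics; cat > h.py <<'E'
import numpy as np, cv2
from bench import *
def save(n,f):
    p,d=get_image(n); cv2.imwrite('pics/'+f+'.png',p[:,:,::-1]); np.savez(f+'.npz',p=p,d=d); return p,d
def pts(n,d):
    c=camera_params(n);K=np.array(c['intrinsics']);T=np.array(c['extrinsics'])
    v,u=np.mgrid[:d.shape[0],:d.shape[1]]
    P=np.stack([(u-K[0,2])/K[0,0]*d,(v-K[1,2])/K[1,1]*d,d],-1)
    return P@T[:3,:3].T+T[:3,3]
E
python3 - <<'E'
from h import *
save('top','top0');save('scene','scene0')
print(camera_params('top'));s=get_state();print(s['time'],s['position'],s['tool_rot'],s['grip_width'])
E
```

```text
{'intrinsics': array([[401.00101941,   0.        , 323.57047519],
       [  0.        , 401.00101941, 191.05490231],
       [  0.        ,   0.        ,   1.        ]]), 'extrinsics': array([[-0.02320581, -0.9828448 ,  0.18296881,  0.39711574],
       [-0.99954442,  0.01927663, -0.02322418,  0.05844633],
       [ 0.01929874, -0.18342439, -0.98284437,  1.05497463],
       [ 0.        ,  0.        ,  0.        ,  1.        ]])}
0.1 [0.15807336 0.63000138 0.23556606] [-3.84989295e-01 -3.11777748e+00  2.72603799e-03] 0.9987865678971763
```

View pics/top0.png

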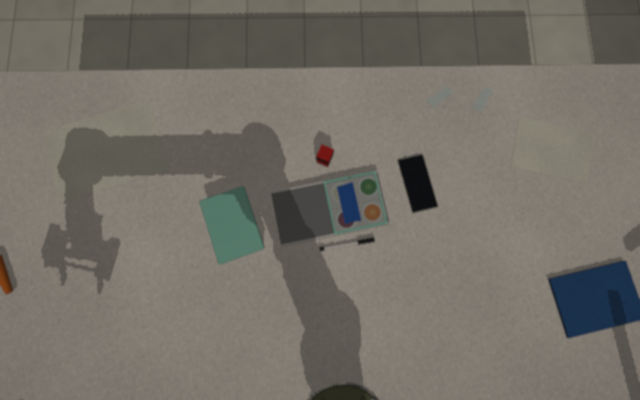

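View pics/scene0.png

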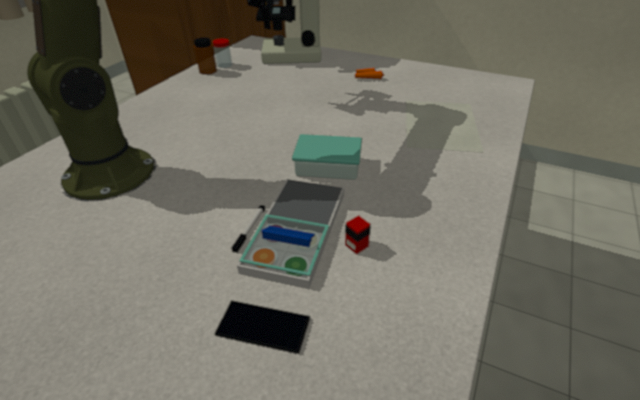

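The top view shows the case with its -y end to the right: carrot at (372,212), leaf (369,187), beet (347,220), blue catch around (349,202), grey deck around (303,213). The carton is at (325,155), the marker (347,243), the phone (418,183) and the lunchbox (232,225). The scene view agrees.

```bash
python3 - <<'E'
from h import *
z=np.load('top0.npz');p=z['p'];d=z['d'];P=pts('top',d)
c=camera_params('top');K=np.array(c['intrinsics']);T=np.array(c['extrinsics'])
def ray(u,v,h):
    r=T[:3,:3]@np.array([(u-K[0,2])/K[0,0],(v-K[1,2])/K[1,1],1]);return T[:3,3]+r*(h-T[2,3])/r[2]
hsv=cv2.cvtColor(p,cv2.COLOR_RGB2HSV);H,S,V=cv2.split(hsv)
v,u=np.mgrid[:400,:640]
roi=(u>265)&(u<392)&(v>162)&(v<247)
for n,m,h in [('blue',(H>105)&(H<125)&(S>130),.04),('orange',(H<20)&(S>120)&(v>200),.012),('green',(H>40)&(H<75)&(S>80)&(v<197)&(u>355),.012),('purp',((H>150)|(H<8))&(S>60)&(v>208)&(u<362)&(u>335),.012)]:
    m=m&roi; q=np.argwhere(m)
    print(n,m.sum(),q.mean(0)[::-1],ray(*q.mean(0)[::-1],h),'depthpt',np.median(P[m],0))
    if n=='blue':
        R=cv2.minAreaRect(np.argwhere(m)[:,::-1].astype(np.float32));print([ray(*b,.0385).round(4) for b in cv2.boxPoints(R)])
        print('zrange',np.percentile(P[m][:,2],[5,50,95]))
# case by height
m=roi&(P[...,2]>.014)&(P[...,2]<.06)
n,l,st,_=cv2.connectedComponentsWithStats(m.astype(np.uint8));k=1+st[1:,4].argmax();m=l==k
R=cv2.minAreaRect(P[m][:,:2].astype(np.float32));print('case',R,m.sum());print(cv2.boxPoints(R))
dk=roi&(V<95)&(S<60)&(u<335)
n,l,st,_=cv2.connectedComponentsWithStats(dk.astype(np.uint8));k=1+st[1:,4].argmax();dk=l==k
print('deck',[ray(*b,.024).round(4) for b in cv2.boxPoints(cv2.minAreaRect(np.argwhere(dk)[:,::-1].astype(np.float32)))],np.median(P[dk][:,2]))
for nm,(a,b,e,f) in dict(carton=(312,336,142,168),lunch=(195,268,182,268),phone=(395,440,150,215)).items():
    mm=(u>a)&(u<b)&(v>e)&(v<f)&(P[...,2]>(.03 if nm!='phone' else .005));print(nm,cv2.minAreaRect(P[mm][:,:2].astype(np.float32)),P[mm][:,2].max())
cv2.imwrite('pics/crop.png',cv2.resize(p[155:255,260:400,::-1],None,fx=5,fy=5,interpolation=cv2.INTER_CUBIC))
E
```

```text
blue 546 [348.55677656 203.03113553] [ 0.55357905 -0.02888013  0.04      ] depthpt [ 0.55341662 -0.02871541  0.03911969]
[array([ 0.5978, -0.0008,  0.0385]), array([ 0.6057, -0.0393,  0.0385]), array([ 0.5111, -0.0564,  0.0385]), array([ 0.5036, -0.0186,  0.0385])]
zrange [0.02937274 0.03911969 0.04907143]
orange 167 [371.86826347 211.77844311] [ 0.53341987 -0.09180129  0.012     ] depthpt [ 0.53086964 -0.08969974  0.02685723]
green 124 [368.03225806 186.33064516] [ 0.60173097 -0.08467277  0.012     ] depthpt [ 0.59927788 -0.08265036  0.02683971]
purp 61 [342.90163934 221.44262295] [ 0.50957118 -0.01481508  0.012     ] depthpt [ 0.50664574 -0.01151025  0.02719951]
case ((0.5454798340797424, 0.01765190064907074), (0.1446339339017868, 0.2899850308895111), 10.532461166381836) 6059
[[ 0.44787773  0.1469825 ]
 [ 0.5008849  -0.1381167 ]
 [ 0.6430819  -0.1116787 ]
 [ 0.5900748   0.1734205 ]]
deck [array([0.5875, 0.1921, 0.024 ]), array([0.6167, 0.034 , 0.024 ]), array([0.4676, 0.0084, 0.024 ]), array([0.4404, 0.1628, 0.024 ])] 0.02217005420314433
carton ((0.5512270927429199, 0.05269739031791687), (0.042140375822782516, 0.3055448532104492), 80.01101684570312) 1.0549746250534173
lunch ((0.458999902009964, 0.22688987851142883), (0.31611642241477966, 0.16994695365428925), 41.56439208984375) 1.0549746250534173
phone ((0.549092173576355, -0.08597993850708008), (0.15866108238697052, 0.3881362974643707), 24.225553512573242) 1.0549746250534173
```

View pics/crop.png

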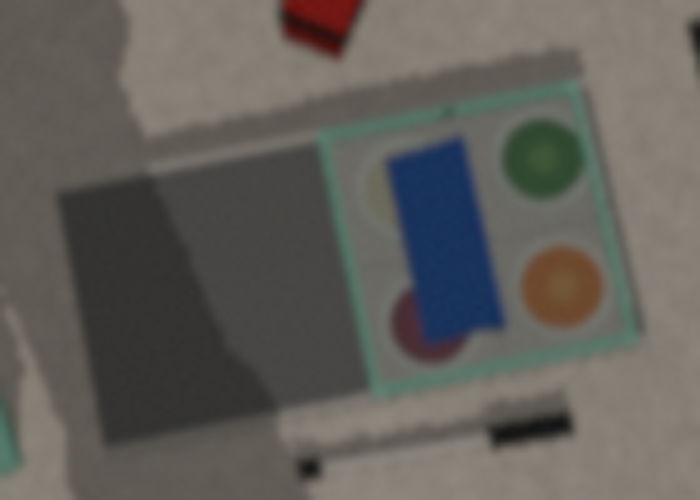

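Case found: centre (0.5455, 0.0177), yaw 10.5°, 144.6 x 290 mm as specified. The carrot sits in the (-35,-107) well and the cover is about 8 mm open. I'll turn the tool 65.5° so that its x axis is the case's +y and its y axis the case's +x, closing the fingers on the way. Then I'll transit high.

>>> arm_command(motion=[[0, 0, 0, 0, 7], [0, 0, 0, 0, 14], [0, 0, 0, 0, 21], [0, 0, 0, 0, 28], [0, 0, 0, 0, 35]], newtons=20)

```text
time: 0.52
position: [0.1581, 0.6302, 0.2359]
tool_rot: [1.313, 2.854, -0.002]
ft_force: [-0.4, -0.3, -0.2]
grip_width: 0.706
grip_force: 0.0
```

>>> arm_command(motion=[[0, 0, 0, 0, 7], [0, 0, 0, 0, 14], [0, 0, 0, 0, 21], [0, 0, 0, 0, 28], [0, 0, 0, 0, 30.5]])

```text
time: 0.93
position: [0.1582, 0.6301, 0.2359]
tool_rot: [2.017, 2.408, -0.001]
ft_force: [0.6, 0.7, -0.4]
grip_width: 0.324
grip_force: 0.0
```

>>> arm_command(motion=[[0, -20, 7, 0, 0], [0, -55, 19, 0, 0], [0, -93, 32, 0, 0], [0, -131, 45, 0, 0], [0, -169, 59, 0, 0]])

```text
time: 1.35
position: [0.2471, 0.473, 0.2359]
tool_rot: [2.01, 2.414, -0.002]
ft_force: [1.3, 0.2, 0.8]
grip_width: 0.02
grip_force: 0.0
```

>>> arm_command(motion=[[0, -38, 13, 0, 0], [0, -76, 26, 0, 0], [0, -114, 39, 0, 0], [0, -152, 53, 0, 0], [0, -190, 66, 0, 0]])

```text
time: 1.77
position: [0.3466, 0.2979, 0.2363]
tool_rot: [-2.01, -2.414, 0.0]
ft_force: [1.0, 0.5, 0.3]
grip_width: 0.009
grip_force: 0.0
```

>>> arm_command(motion=[[0, -38, 13, 0, 0], [0, -76, 26, 0, 0], [0, -114, 39, 0, 0], [0, -152, 53, 0, 0], [0, -190, 66, 0, 0]])

```text
time: 2.18
position: [0.4457, 0.1231, 0.2365]
tool_rot: [-2.01, -2.414, -0.001]
ft_force: [0.1, 0.7, 0.1]
grip_width: 0.006
grip_force: 0.0
```

>>> arm_command(motion=[[0, -38, 13, 0, 0], [0, -76, 26, 0, 0], [0, -114, 39, 0, 0], [0, -152, 53, 0, 0], [0, -190, 66, 0, 0]])

```text
time: 2.6
position: [0.5451, -0.0515, 0.2366]
tool_rot: [2.01, 2.415, 0.001]
ft_force: [0.8, 0.7, -0.1]
grip_width: 0.005
grip_force: 0.0
```

>>> arm_command(motion=[[0, -20, 8, 0, 0], [0, -34, 12, 0, 0], [0, -34, 12, 0, 0], [0, -34, 12, 0, 0], [0, -34, 12, 0, 0]])

```text
time: 3.02
position: [0.5621, -0.0798, 0.2361]
tool_rot: [-2.008, -2.414, -0.0]
ft_force: [-0.1, 1.5, -0.7]
grip_width: 0.002
grip_force: 0.0
```

```bash
cat >> h.py <<'E'
def tocase(p):
    c,s=np.cos(np.radians(10.53)),np.sin(np.radians(10.53));d=np.array(p)[:2]-[.5455,.0177]
    return np.array([c*d[0]+s*d[1],-s*d[0]+c*d[1]])*1000
def st():
    s=get_state();print(s['time'],s['position'],tocase(s['position']),s['tool_rot'],s['ft_force'],s['grip_width'])
E
python3 -c "
from h import *
st();p,d=save('scene','s1');cv2.imwrite('pics/s1c.png',cv2.resize(p[120:340,160:420,::-1],None,fx=2.5,fy=2.5))"
```

```text
3.0167 [ 0.56207025 -0.07978874  0.23613171] [ -1.52490008 -98.87518482] [-2.00825918e+00 -2.41402737e+00 -2.11664740e-04] [-0.12580827  1.5072277  -0.74197469] 0.0015881087427445301
```

View pics/s1c.png

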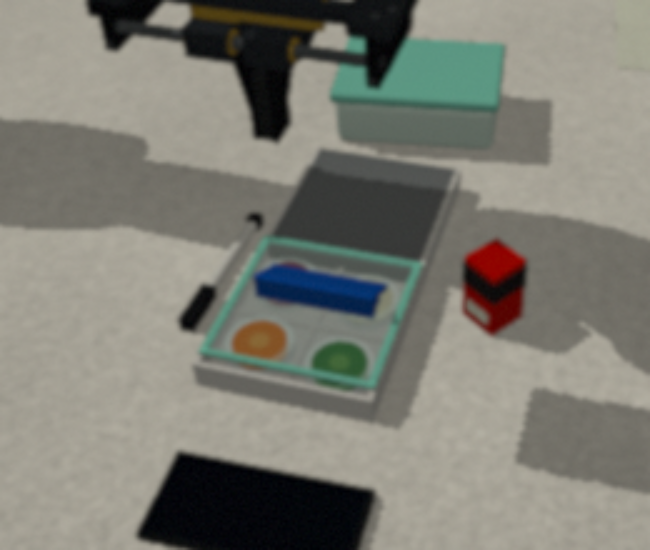

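The crop shows closed fingers over the cover in front of the blue catch (face at about crop (315,300)), clear of the carton and phone. Descending.

>>> arm_command(motion=[[0, 0, 1, 20, 0], [0, 0, 2, 55, 0], [0, 0, 2, 85, 0], [0, 0, 2, 110, 0], [0, 0, 2, 125, 0]])

```text
time: 3.48
position: [0.5625, -0.0783, 0.1087]
tool_rot: [-2.005, -2.414, 0.002]
ft_force: [-0.7, 0.1, -0.5]
grip_width: 0.004
grip_force: 0.0
```

>>> arm_command(motion=[[0, 0, 0, 20, 0], [0, 0, 0, 40, 0], [0, 0, 0, 52, 0], [0, 0, 0, 60, 0], [0, 0, 0, 60, 0]])

```text
time: 3.9
position: [0.5634, -0.0796, 0.0502]
tool_rot: [-2.007, -2.414, 0.002]
ft_force: [1.4, 0.8, 0.7]
grip_width: 0.01
grip_force: 0.0
```

>>> arm_command(motion=[[0, 3, 0, 0, 0], [0, 7, 0, 0, 0], [0, 11, 0, 0, 0], [0, 15, 0, 0, 0], [0, 18, 0, 0, 0]])

```text
time: 4.32
position: [0.5616, -0.0621, 0.0522]
tool_rot: [2.009, 2.414, 0.002]
ft_force: [-0.4, -0.1, 0.2]
grip_width: 0.005
grip_force: 0.0
```

>>> arm_command(motion=[[0, 4, 0, 0, 0], [0, 8, 0, 0, 0], [0, 12, 0, 0, 0], [0, 17, 0, 0, 0], [0, 22, 0, 0, 0]])

```text
time: 4.73
position: [0.5575, -0.0415, 0.0518]
tool_rot: [2.011, 2.413, 0.0]
ft_force: [0.1, -1.8, 0.9]
grip_width: 0.006
grip_force: 1.1
```

>>> arm_command(motion=[[0, 5, 0, 0, 0], [0, 10, 0, 0, 0], [0, 15, 0, 0, 0], [0, 20, 0, 0, 0], [0, 25, 0, 0, 0]])

```text
time: 5.15
position: [0.5527, -0.0163, 0.0516]
tool_rot: [2.01, 2.414, 0.0]
ft_force: [1.5, -2.7, 1.8]
grip_width: 0.007
grip_force: 1.1
```

```bash
python3 -c "
from h import *
st();p,d=save('scene','s2');cv2.imwrite('pics/s2c.png',cv2.resize(p[120:340,160:420,::-1],None,fx=2.5,fy=2.5))"
```

```text
5.15 [ 0.55273319 -0.01627476  0.05159378] [  0.90247851 -34.72446864] [2.01035323e+00 2.41401514e+00 2.82310675e-04] [ 1.50969664 -2.66906048  1.76906905] 0.006619422922024805
```

View pics/s2c.png

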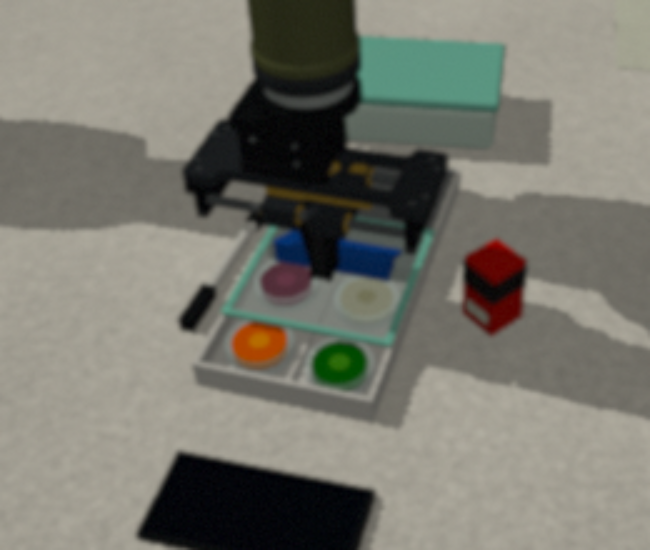

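The crop shows the fingers on the blue face, the cover about half open and carrot and leaf bare. Pushing on.

>>> arm_command(motion=[[0, 5, 0, 0, 0], [0, 10, 0, 0, 0], [0, 15, 0, 0, 0], [0, 20, 0, 0, 0], [0, 25, 0, 0, 0]])

```text
time: 5.62
position: [0.5481, 0.0082, 0.0515]
tool_rot: [-2.01, -2.414, 0.0]
ft_force: [0.9, -2.4, -0.6]
grip_width: 0.007
grip_force: 1.1
```

>>> arm_command(motion=[[0, 5, 0, 0, 0], [0, 10, 0, 0, 0], [0, 15, 0, 0, 0], [0, 20, 0, 0, 0], [0, 25, 0, 0, 0]])

```text
time: 6.03
position: [0.5434, 0.0328, 0.0515]
tool_rot: [-2.01, -2.414, 0.0]
ft_force: [1.3, -0.9, -1.0]
grip_width: 0.003
grip_force: 1.1
```

>>> arm_command(motion=[[0, 5, 0, 0, 0], [0, 10, 0, 0, 0], [0, 14, 0, 0, 0], [0, 18, 0, 0, 0], [0, 21, 0, 0, 0]])

```text
time: 6.45
position: [0.5396, 0.0536, 0.0515]
tool_rot: [-2.01, -2.414, 0.0]
ft_force: [1.2, -1.7, -0.1]
grip_width: 0.005
grip_force: 1.1
```

>>> arm_command(motion=[[0, 2, 0, 0, 0], [0, 4, 0, 0, 0], [0, 6, 0, 0, 0], [0, 8, 0, 0, 0], [0, 9, 0, 0, 0]])

```text
time: 6.87
position: [0.538, 0.0621, 0.0515]
tool_rot: [-2.01, -2.414, 0.0]
ft_force: [-0.2, -1.7, -0.4]
grip_width: 0.009
grip_force: 1.0
```

>>> arm_command(motion=[[0, 1, 0, 0, 0], [0, 2, 0, 0, 0], [0, 3, 0, 0, 0], [0, 4, 0, 0, 0], [0, 5, 0, 0, 0]])

```text
time: 7.28
position: [0.5372, 0.0667, 0.0515]
tool_rot: [-2.01, -2.414, 0.0]
ft_force: [0.2, -1.6, -1.1]
grip_width: 0.004
grip_force: 1.0
```

>>> arm_command(motion=[[0, 1, 0, 0, 0], [0, 1.5, 0, 0, 0], [0, 2, 0, 0, 0], [0, 2.5, 0, 0, 0], [0, 3, 0, 0, 0]])

```text
time: 7.7
position: [0.5367, 0.0697, 0.0515]
tool_rot: [-2.011, -2.414, 0.0]
ft_force: [-0.4, -2.6, 0.0]
grip_width: 0.008
grip_force: 1.0
```

>>> arm_command(motion=[[0, 0.5, 0, 0, 0], [0, 1, 0, 0, 0], [0, 1.5, 0, 0, 0], [0, 2, 0, 0, 0], [0, 2, 0, 0, 0]])

```text
time: 8.12
position: [0.5366, 0.0709, 0.0516]
tool_rot: [2.011, 2.413, -0.001]
ft_force: [-0.7, -5.6, -0.8]
grip_width: 0.002
grip_force: 2.2
```

```bash
python3 -c "
from h import *
st();p,d=save('scene','s3');cv2.imwrite('pics/s3c.png',cv2.resize(p[120:340,160:420,::-1],None,fx=2.5,fy=2.5))"
```

```text
8.1167 [0.53657201 0.07090016 0.05157668] [ 0.94470809 53.93582923] [ 2.01071034e+00  2.41285887e+00 -8.02818289e-04] [-0.72925011 -5.62008874 -0.76771672] 0.0017997413605890782
```

>>> arm_command(motion=[[0, 0.5, 0, 0, 0], [0, 1, 0, 0, 0], [0, 1, 0, 0, 0], [0, 1, 0, 0, 0]])

```text
time: 8.5
position: [0.5366, 0.0709, 0.0516]
tool_rot: [2.011, 2.412, -0.002]
ft_force: [-0.5, -6.8, -1.4]
grip_width: -0.002
grip_force: 3.2
```

View pics/s3c.png

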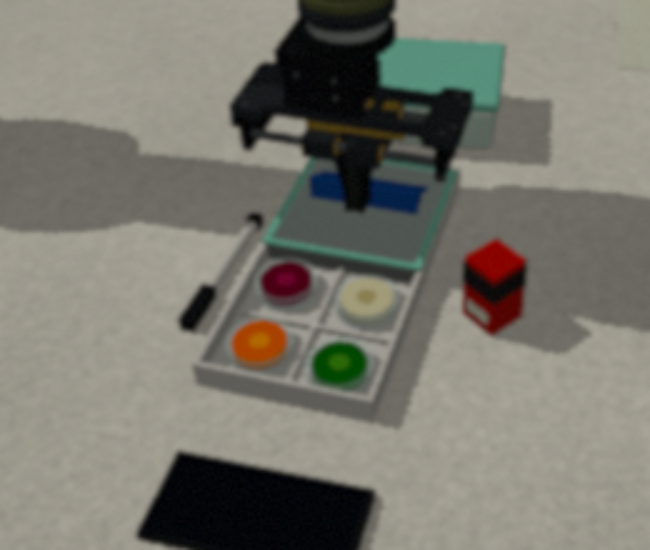

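The cover is at its stop: position no longer changes while the force rises, and the crop shows all four wells bare. I'll back off, lift and re-measure the carrot dish uncovered.

>>> arm_command(motion=[[0, -3, 0, 0, 0], [0, -8, 0, 0, 0], [0, -8, 0, -25, 0], [0, -8, 0, -60, 0], [0, -8, 0, -95, 0]])

```text
time: 8.92
position: [0.5372, 0.0655, 0.1473]
tool_rot: [-2.01, -2.413, 0.001]
ft_force: [1.8, 0.6, -0.5]
grip_width: 0.006
grip_force: 0.0
```

>>> arm_command(motion=[[0, 0, 0, -10, 0], [0, 0, 0, -15, 0], [0, 0, 0, -15, 0], [0, 0, 0, -15, 0]])

```text
time: 9.25
position: [0.5371, 0.0654, 0.1606]
tool_rot: [-2.009, -2.414, 0.001]
ft_force: [0.0, 0.1, -0.7]
grip_width: 0.006
grip_force: 0.0
```

```bash
python3 - <<'E'
from h import *
st()
for n in ('top','scene'):
    p,d=save(n,n+'4');P=pts(n,d)
    H,S,V=cv2.split(cv2.cvtColor(p,cv2.COLOR_RGB2HSV));v,u=np.mgrid[:400,:640]
    m=(H<20)&(H>3)&(S>150)&(abs(P[...,0]-.531)<.04)&(abs(P[...,1]+.093)<.04)
    if m.sum(): a=cv2.minEnclosingCircle(P[m][:,:2].astype(np.float32));print(n,m.sum(),P[m].mean(0),a,tocase(P[m].mean(0)))
    b=(H>105)&(H<125)&(S>130)&(abs(P[...,0]-.53)<.1)&(abs(P[...,1]-.08)<.08)&(P[...,2]>.046)&(P[...,2]<.052)
    q=P[b]; print('catch top',b.sum(),tocase(np.median(q,0)) if len(q) else '')
E
```

```text
9.25 [0.53708227 0.06540958 0.16058797] [ 0.44296877 48.44445828] [-2.00884435e+00 -2.41370122e+00  6.73939471e-04] [ 0.01782252  0.14296861 -0.67226092] 0.005926703140561073
top 184 [ 0.5321724  -0.09098041  0.01818792] ((0.5319676399230957, -0.09147068858146667), 0.02059652842581272) [ -32.96453589 -104.4145427 ]
catch top 0 
scene 283 [ 0.53497485 -0.09483892  0.01845676] ((0.5346493721008301, -0.09465615451335907), 0.022877518087625504) [ -30.91442034 -108.72022126]
catch top 113 [ 4.78239314 64.86916448]
```

The catch reads case y = 64.9 mm (65.5 at the stop), so the cover is open. The two views put the carrot at about (-32.5,-106.5) with its top at 18 mm. Moving above it, then straight down.

>>> arm_command(motion=[[0, -25, -5, 0, 0], [0, -60, -13, 0, 0], [0, -95, -20, 0, 0], [0, -125, -27, 0, 0], [0, -145, -31, 0, 0]])

```text
time: 9.77
position: [0.532, -0.0872, 0.1604]
tool_rot: [-2.015, -2.41, 0.004]
ft_force: [-0.6, -0.2, -0.2]
grip_width: 0.007
grip_force: 0.0
```

>>> arm_command(motion=[[0, -9.5, -2.5, 0, 0], [0, -9.5, -2.5, 0, 0], [0, -9.5, -2.5, 20, 0], [0, -9.5, -2.5, 45, 0], [0, -9.5, -2.5, 65, 0]])

```text
time: 10.18
position: [0.5326, -0.0904, 0.0947]
tool_rot: [-2.006, -2.415, -0.001]
ft_force: [0.2, 0.1, -0.3]
grip_width: 0.001
grip_force: 0.0
```

```bash
python3 -c "
from h import *
st()"
```

```text
10.1833 [ 0.53259169 -0.09040368  0.0946842 ] [ -32.44691188 -103.92414477] [-2.00595779e+00 -2.41548234e+00 -5.89502860e-04] [ 0.21475727  0.12008894 -0.2851937 ] 0.0013095532068106623
```

>>> arm_command(motion=[[0, -1, 0, 15, 0], [0, -2, 0, 28, 0], [0, -2, 0, 37, 0], [0, -2, 0, 42, 0], [0, -2, 0, 42, 0]])

```text
time: 10.6
position: [0.5326, -0.0944, 0.0536]
tool_rot: [-2.009, -2.414, 0.002]
ft_force: [0.6, -0.7, -0.8]
grip_width: 0.006
grip_force: 0.0
```

>>> arm_command(motion=[[0, 0, 0, 0, 0], [0, 0, 0, 0, 0], [0, 0, 0, 0, 0], [0, 0, 0, 0, 0], [0, 0, 0, 0, 0]])

```text
time: 11.02
position: [0.5335, -0.0951, 0.0551]
tool_rot: [2.01, 2.413, 0.002]
ft_force: [-0.3, 0.0, -0.3]
grip_width: 0.007
grip_force: 0.0
```

>>> arm_command(motion=[[0, 0, 0, 0, 0], [0, 0, 0, 0, 0], [0, 0, 0, 0, 0], [0, 0, 0, 0, 0], [0, 0, 0, 0, 0]])

```text
time: 11.43
position: [0.5331, -0.0952, 0.0545]
tool_rot: [-2.011, -2.414, -0.0]
ft_force: [-0.3, 0.4, 0.3]
grip_width: 0.003
grip_force: 0.0
```

```bash
python3 -c "
from h import *
st();p,d=save('scene','s5');cv2.imwrite('pics/s5c.png',cv2.resize(p[120:340,160:420,::-1],None,fx=2.5,fy=2.5))"
```

```text
11.4333 [ 0.53308243 -0.09517575  0.05454724] [ -32.83653112 -108.70553056] [-2.01052855e+00 -2.41395135e+00 -8.06784676e-05] [-0.29165436  0.37341213  0.25311628] 0.003378838231466452
```

View pics/s5c.png

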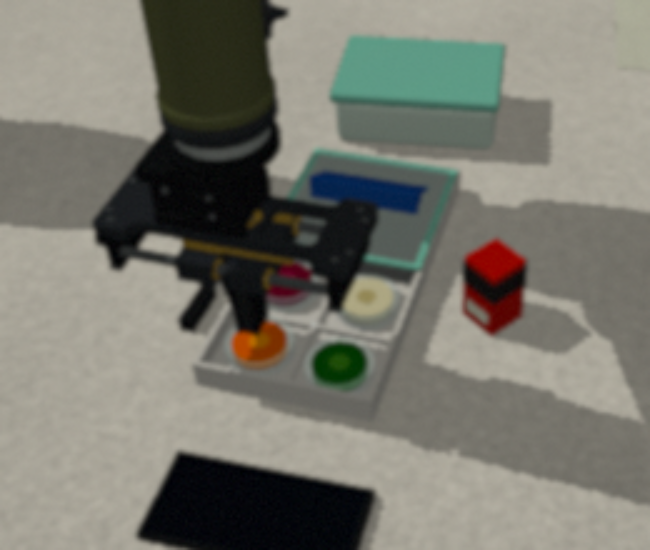

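The fingertips are over the middle of the carrot dish at crop (258,335), about 2 cm above it. The cover is fully open and nothing else has moved. Handing in.

```bash
python3 -c "
from bench import *
print(close_job())"
```

```text
the job is handed in; nothing more can be done
None
```

The job is handed in: the cover is pushed to its stop, and the closed fingertips rest motionless about 2 cm above the middle of the carrot dish, with no contact showing; the hand-in call gave no verdict.

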